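# Divide the finds tray and sort pottery from bone

### The arm

A 6-joint arm with a two-finger parallel gripper is mounted at the origin on the work surface. World frame = base frame: x ahead of the robot, y to its left, z up, the work surface at z = 0. Lengths are in mm, angles in rad, forces in N, time in s.
With the tool pointing down it reaches from about 275 to 775 mm from the base axis. Payload 14.6 kg.
Tool frame: the origin (TCP) lies midway between the tips of the shut fingers; the grasp point (between the pads) lies 19 mm behind it; z points along the fingers, y is the line along which they close (so a half turn about z gives the same grasp; the last joint's range is limited). The gripper opens to 85 mm and grips with 20 to 120 N. Pads are 22 mm wide; open, the fingers measure 114 mm over their backs; the gripper's body (76 mm by 85 mm) begins 54 mm behind the grasp point. The pads swing forward as they close: fully open they stand 13 mm farther back than shut.
Start: joints at [-1.47, 0.263, -0.048, 1.259, 0, 1.415], TCP at [132.829, -507.922, 231.278] pointing down, gripper open.
Joint ranges: [-2.65, 2.65], [-0.89, 1.7], [-1.18, 1.37], [-2.13, 2.11], [-1.35, 1.29], [-3.14, 3.14]. Speed limits (rad/s): [1.89, 1.89, 2.57, 2.79, 3.14, 3.14].

### API

Orientations are given as a unit quaternion [x, y, z, w].
In Python, from station import * gives the robot as it stands. The module is installed in compiled form; this text tells all that it offers. Calls block until the motion is done:
- goto(position, orientation): joint-space move of the TCP to a pose.
- move_straight(position, rotation=None, velocity=150, contact_N=None): straight line of the TCP; rotation=None keeps the orientation; velocity is the mean speed in mm/s. With contact_N (N) it stops when the force on the tool has changed by that much, and returns True; else False.
- movej(angles): joint-space move.
- gripper_open() and clamp(squeeze=None): open the fingers fully, or close them until they stop; squeeze is the grip in N (None keeps the last).
- pause(seconds).
- inverse_kinematics(position, orientation): joint angles nearest the present ones, or None.
- state(): the state.
- snapshot(name): name is "scene" or "top"; returns a dict with "frame" (400x640x3 uint8, blue, green, red), "fx", "fy", "cx", "cy" (pixels), "R" (3x3) and "t" (3): a world point X has camera coordinates R X + t. Camera axes: x right, y down, z forward; pixel columns grow to the right and rows downward; lengths in mm; the calibration is good to about 2 mm. A picture is of the moment at which its call begins. There is no depth.
A pose or a line that the arm cannot do raises Unreachable and nothing moves.
- finish_job(): hands the job in; it is judged then, once.
Trained networks look in a picture, given as the dict that the camera call returned (one of the last four; its "shot" number tells which), for a name from the list of things; names that differ only in an ending like _2 or _b are one class to them, and where a whole thing is asked for, a point or a joint stands for the part that bears it (a point fixed in the world has none). Each returns a list of dicts, best first, with "score" (0 to 1); they miss things now and then, are a little off and sometimes report something else, mostly with a low value. They report only what shows in the picture. A call takes as long as a camera call. They do not tell look-alikes from the thing itself.
- masks_of(picture, target): "region" (400x640 bool, what is visible of it) and "rect" ([left, top, right, bottom] in pixels, round what is visible of it).
- tip_of(picture, target): "centre" ([column, row] in pixels: a listed point, or the origin of a listed thing).
The state is a dict: "time_s": time; "joint_positions": joint angles; "qvel": joint speeds; "joint_torque": joint torques, N m; "eef_pos": TCP position; "ee_rot": TCP orientation; "ft_force": force on the tool from outside, world axes, zero at the start; "moment": the same for the moment, N m; "finger_gap": finger opening in mm; "grip_force": force on a finger pad.
Only numpy, scipy, OpenCV 4.12 (cv2) and the standard library are available. Lean on these libraries where they do the work, as an engineer would, in place of code of your own. Each camera call takes 0.05 s, during which the arm holds its last target. There are 200 camera calls.

### The job

First lift the blue divider out of its stand and slide it down between the guides of the steel tray until it is fully home, and let go of it. Then sort the four finds: both terracotta sherds into the compartment with the terracotta tag behind it, both bones into the one with the cream tag. Set the finds down rather than dropping them, and leave the jar, the brush and the spatula where they are.

Things in the scene. Friction and masses are not known exactly. Their poses are not given: they have to be found in the camera images.
- tray: fixed steel tray, 200 (x, away from robot) x 240 (y) x 45 mm, walls and floor 5 mm; origin mid-underside. Divider groove along its x at y = 0: on the near and far wall a pair of aluminium ribs, 20 mm long, 41 mm high, 12 mm apart, flared at the top (to 51 mm). With the divider in: two compartments 190 x 111 mm, centred at y = +60 and -60 mm
- divider: blue plastic divider panel, 174 x 8 x 70 mm (x long, y thick, z up), 110 g, origin at the middle of its underside. It starts upright in the black stand, its underside 5 mm above the bench; fully home in the tray its underside rests on the tray's floor, 5 mm above the bench, so its top is at 75 mm
- stand: black plastic stand fixed to the bench, foot 100 x 90 x 5 mm with two upright 12 mm cheeks 100 mm long and 30 mm high, an 11 mm slot between them along its x axis, in which the divider stands loosely; origin at the middle of its underside
- sherd_body: terracotta pot sherd without a rim, loose, a curved tile lying arched side up: 40 mm along x (the middle third; its flat end faces are good to grip across x), 58 mm along y, 17 mm high, 45 g; origin at the middle of its underside. 
- sherd_rim: terracotta pot sherd with a thick rounded rim along its +y edge, loose, lying arched side up: 40 mm along x (flat end faces, good to grip across x), 62 mm along y, 17 mm high, 55 g; origin at the middle of its underside. 
- bone_long: cream bone, loose, 88 mm long along x, round shaft 14 mm thick centred 10 mm above the surface, knobbly ends 36 mm wide (y), 20 mm long and 20 mm high, 35 g; origin at the middle of its underside. 
- bone_short: smaller cream bone, loose, 72 mm long along x, round shaft 12 mm thick centred 8.5 mm above the surface, knobbly ends 31 mm wide (y), 17 mm long and 17 mm high, 25 g; origin at the middle of its underside. 
- tag_pottery: terracotta-coloured upright plate, 14 x 60 x 62 mm (x, y, z), fixed against the outside of the tray's far (+x) wall, in the middle of one compartment's width: marks the pottery compartment. origin at the middle of its underside. Axes as the tray's; it stands 108 mm along x and 60 mm to one side along y from the tray's origin, and may be on either side
- tag_bone: cream-coloured upright plate, same size and set the same way behind the other compartment: marks the bone compartment. origin at the middle of its underside. Axes as the tray's
- jar: small sample jar with white cap, loose, 36 mm across, 55 mm high; bystander; origin at the middle of its underside. 
- brush: hand brush, loose, 150 mm long along x, lying flat; bystander; origin at the middle of its underside
- spatula: long steel spatula, loose, 190 mm long along x, lying flat; bystander; origin at the middle of its underside
Not all that is in view belongs to the job. What is shaped like the tag_pottery but green is not meant. Leave any turquoise look-alike of the sherd_body alone.

How it is judged:
By the outcome, as a careful person would: the job done as asked, in the order asked, and still so for the second after the job is handed in, with the robot touching nothing.
It also fails if it takes over 72 s, if anything falls off the work surface, if the arm or the gripper's body presses on something with over 40 N, if the wrist force passes 120 N, or if a joint passes its speed limit or range.

## Working session

There is one attempt and no reset: what is moved stays moved. The work goes in short steps, each a Python script; the robot and the scene stay as the last script left them, time stands still between calls to the robot, and variables do not carry over. Pictures are saved under pics/ and viewed, at most 10 in all, crops included, and the job is handed in when it is done.

```bash
mkdir -p pics; cat > h.py <<'E'
from station import *
import numpy as np, cv2
def ray(p,uv):
    R=np.array(p["R"]);t=np.array(p["t"])
    d=R.T@np.array([(uv[0]-p["cx"])/p["fx"],(uv[1]-p["cy"])/p["fy"],1.]);return -R.T@t,d
def at(p,uv,z):
    c,d=ray(p,uv);return c+d*(z-c[2])/d[2]
def proj(p,X):
    c=np.array(p["R"])@np.array(X,float)+np.array(p["t"]);return [p["fx"]*c[0]/c[2]+p["cx"],p["fy"]*c[1]/c[2]+p["cy"]]
E
python3 - <<'E'
from h import *
for n in ("top","scene"):
    p=snapshot(n);cv2.imwrite(f"pics/{n}0.png",p["frame"])
    print(n,p["fx"],p["cx"],p["cy"],np.round(-np.array(p["R"]).T@p["t"]),np.round(p["R"],2).tolist())
    for o in "tray divider stand sherd_body sherd_rim bone_long bone_short tag_pottery tag_bone jar".split():
        for d in tip_of(p,o)[:3]: print(o,round(d["score"],2),np.round(d["centre"],1),np.round(at(p,d["centre"],0)[:2],1))
E
```

```text
top 363.8785302607531 314.9516439689835 194.45990700724252 [ 374.   28. 1026.] [[0.03, -1.0, 0.01], [-0.99, -0.03, -0.13], [0.13, -0.0, -0.99]]
tray 0.72 [233.2 182.6] [532.6 258.5]
divider 0.9 [461.7 204.4] [ 489.7 -393. ]
stand 0.98 [463.7 203.8] [ 491.6 -398.8]
stand 0.35 [396.5 221.3] [ 436.2 -207.6]
stand 0.26 [359.2 176.4] [ 561.5 -100.6]
sherd_body 0.75 [402. 179.] [ 557.7 -223.3]
sherd_rim 0.7 [356.3 177.6] [557.8 -92.3]
sherd_rim 0.17 [345.7 225.7] [419.6 -64.5]
bone_long 0.61 [347.1 223.1] [427.  -68.3]
bone_short 0.47 [397.9 224.5] [ 427.3 -211.6]
tag_pottery 0.67 [243.4 109.1] [751.  241.3]
tag_pottery 0.55 [211.  153.7] [614.8 327.2]
tag_pottery 0.52 [205.7 118.2] [720.  349.5]
tag_bone 0.55 [251.2 143.1] [649.7 213.3]
jar 0.61 [332.1 129.5] [697.6 -19.7]
scene 387.00298221093317 319.5106498450755 198.63152330254624 [1136. -379.  675.] [[0.57, 0.82, -0.02], [0.51, -0.37, -0.77], [-0.64, 0.43, -0.63]]
tray 0.74 [385.8 189.5] [529.9 254.1]
tray 0.42 [146.9 292.7] [ 495.4 -400.7]
tray 0.17 [143.9 294.1] [ 495.3 -407. ]
divider 0.95 [145.8 290. ] [ 486.7 -400.6]
stand 0.56 [145.3 294.1] [ 497.1 -404.5]
sherd_body 0.87 [239.3 272.2] [ 560.3 -214.1]
sherd_body 0.7 [180.3 211.4] [ 277.1 -251.2]
sherd_rim 0.76 [285.4 247.7] [556.5 -91.2]
bone_long 0.72 [270.3 213.9] [428.3 -60.9]
bone_short 0.44 [218.5 236.3] [ 425.8 -206. ]
tag_pottery 0.69 [426.8 195.4] [616.  326.9]
tag_pottery 0.69 [464.8 214.3] [728.1 347.8]
tag_pottery 0.59 [444.  234.6] [747.1 247. ]
tag_bone 0.74 [407.1 219.7] [655.4 212.8]
jar 0.85 [346.3 270.4] [696.5 -16.2]
```

View pics/top0.png

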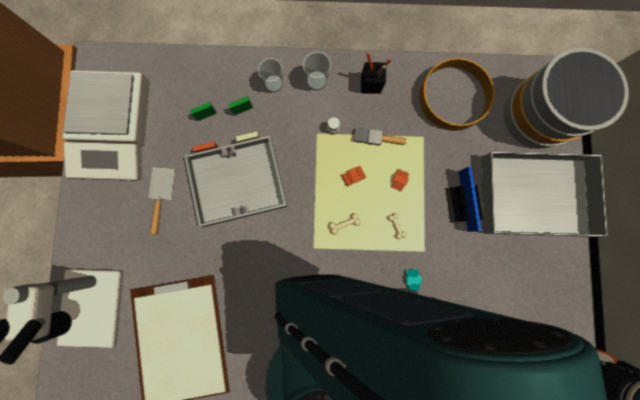

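View pics/scene0.png

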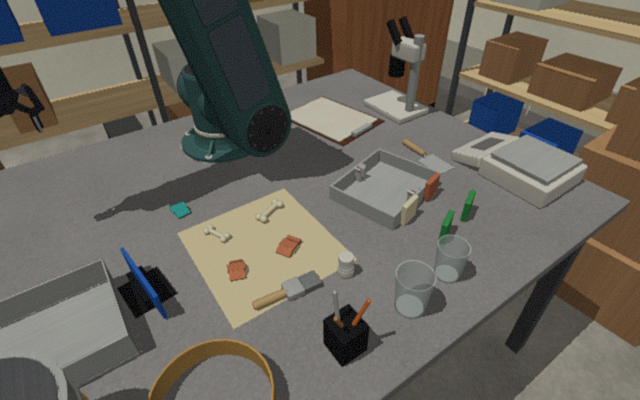

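The top view shows the tray near (235,180), with the terracotta tag at (204,147) and the cream tag at (246,137). The divider is at (468,200), close to a grey box whose edge is at column 487. The sherds are at (354,176) and (401,180), and the bones at (345,224) and (397,226). Next I fit silhouettes in both views to get the poses.

```bash
cat > fit.py <<'E'
from h import *
from scipy.optimize import minimize
def box(lx,ly,z0,z1,cx=0,cy=0):
    return np.array([[cx+a*lx/2,cy+b*ly/2,z] for a in(-1,1) for b in(-1,1) for z in(z0,z1)])
def arch(lx,ly,h):
    return np.array([[a*lx/2,y,z] for a in(-1,1) for y,z in((-ly/2,0),(-ly/2,4),(-ly/4,h*.8),(0,h),(ly/4,h*.8),(ly/2,4),(ly/2,0))])
def bone(L,d,w,k,zc):
    s=[box(L-k,d*.85,zc-d/2,zc+d/2)]
    for a in(-1,1):
        for b in(-1,1):  # two knobs per end
            s.append(box(k*.85,w/2*.9,0,k*.9,a*(L-k)/2,b*w/4))
    return s
M={"tray":[box(200,240,0,45)],"divider":[box(174,8,5,75)],"sherd_body":[arch(40,58,17)],"sherd_rim":[arch(40,62,17)],
 "bone_long":bone(88,14,36,20,10),"bone_short":bone(72,12,31,17,8.5)}
S=4
def render(p,parts,q):
    m=np.zeros((400*S,640*S),np.uint8);c,s=np.cos(q[2]),np.sin(q[2])
    for P in parts:
        W=np.c_[P[:,0]*c-P[:,1]*s+q[0],P[:,0]*s+P[:,1]*c+q[1],P[:,2]]
        uv=np.array([proj(p,X) for X in W])
        h=cv2.convexHull((uv*S+S/2-.5).astype(np.float32)).round().astype(np.int32)
        cv2.fillConvexPoly(m,h,1)
    return cv2.resize(m.astype(np.float32),(640,400),interpolation=cv2.INTER_AREA)
def fit(views,parts,x0,yaws):
    best=None
    for y in yaws:
        def f(v):
            e=0
            for p,m in views:
                r=render(p,parts,[v[0],v[1],v[2]/100]);e+=np.abs(r-m).sum()/m.sum()
            return e
        sim=np.array([[x0[0],x0[1],y*100]]*4,float);sim[1,0]+=6;sim[2,1]+=6;sim[3,2]+=12
        o=minimize(f,sim[0],method="Nelder-Mead",options=dict(initial_simplex=sim,xatol=.1,fatol=1e-4,maxiter=120))
        if best is None or o.fun<best[1]: best=(o.x/[1,1,100],o.fun)
    return best
def nearest(p,ds,name,x0):
    c=proj(p,[x0[0],x0[1],15]);ok=[d for d in ds if d["region"].sum()>20]
    return min(ok,key=lambda d:np.hypot(*(np.argwhere(d["region"]).mean(0)[::-1]-c)))["region"].astype(np.float32)
G={"tray":(532,256),"divider":(488,-396),"sherd_body":(559,-219),"sherd_rim":(557,-92),"bone_long":(428,-64),"bone_short":(426,-209)}
Y={"tray":[.2],"divider":[.1],"sherd_body":np.arange(-1.4,1.5,.5),"sherd_rim":np.arange(-1.4,1.5,.5),"bone_long":np.arange(-1.4,1.5,.5),"bone_short":np.arange(-1.4,1.5,.5)}
E
cat > run1.py <<'E'
from fit import *
ps=[snapshot("top"),snapshot("scene")];ov=[p["frame"].copy() for p in ps]
ov=[cv2.resize(o,None,fx=4,fy=4,interpolation=cv2.INTER_CUBIC) for o in ov]
out={}
for n in G:
    vs=[]
    for p in ps:
        hsv=cv2.cvtColor(p["frame"],cv2.COLOR_BGR2HSV);ds=masks_of(p,n)
        try: m=nearest(p,ds,n,G[n])
        except ValueError: print("no mask",n);continue
        if n=="divider":
            k=cv2.dilate(m,np.ones((7,7)));m=((hsv[...,0]>105)&(hsv[...,0]<130)&(hsv[...,1]>150)&(k>0)).astype(np.float32)
        vs.append((p,m))
    r=fit(vs,M[n],G[n],Y[n]);out[n]=r[0]
    single=[np.round(fit([v],M[n],r[0],[r[0][2]])[0],2).tolist() for v in vs]
    print(n,np.round(r[0],3),round(r[1],2),[int(m.sum()) for _,m in vs],single)
    for o,p in zip(ov,ps):
        k=(cv2.resize(render(p,M[n],r[0]),None,fx=4,fy=4)>.5).astype(np.uint8)
        cv2.drawContours(o,cv2.findContours(k,0,1)[0],-1,(255,0,255),1)
np.save("poses.npy",out,allow_pickle=True)
a=ov[0][480:1000,720:1720];cv2.imwrite("pics/t1.png",cv2.resize(a,(800,416)))
a=np.hstack([ov[0][600:1000,1740:2140],ov[1][960:1360,400:800]]);cv2.imwrite("pics/d1.png",a)
E
python3 run1.py
```

```text
no mask tray
tray [5.30544e+02 2.43395e+02 2.75000e-01] 0.1 [4883] [[530.54, 243.39, 0.27]]
divider [ 4.97854e+02 -3.98542e+02  1.32000e-01] 0.45 [798, 556] [[499.69, -399.93, 0.14], [498.55, -397.71, 0.13]]
sherd_body [ 553.095 -215.528   -1.879] 0.61 [253, 309] [[556.19, -214.56, -1.87], [549.41, -216.26, -1.83]]
sherd_rim [ 5.61106e+02 -8.24910e+01  4.78000e-01] 0.39 [315, 335] [[563.02, -83.39, 0.46], [556.43, -81.76, 0.53]]
bone_long [425.252 -58.698   1.972] 0.72 [225, 235] [[425.25, -58.7, 1.97], [423.01, -59.77, 2.02]]
bone_short [ 4.22526e+02 -2.05700e+02  3.88000e-01] 1.01 [148, 176] [[422.53, -205.7, 0.39], [421.33, -206.47, 0.37]]
```

View pics/t1.png

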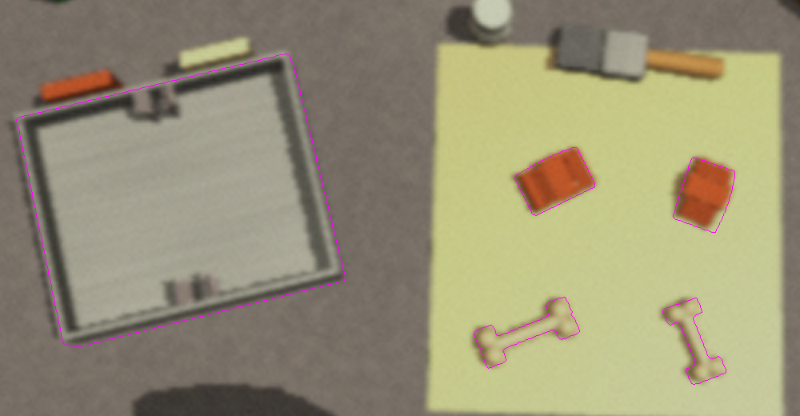

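View pics/d1.png

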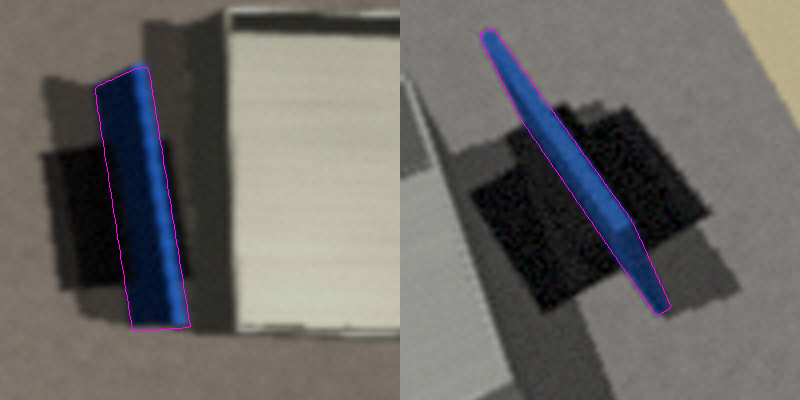

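The sherd, bone and divider outlines fit well. The tray fit used only one view, so I'll refine it from enlarged crops. I'll also triangulate the box rim next to the divider: top (494,232), scene (103,261.3).

```bash
cat >> h.py <<'E'
def tri(obs):
    A=np.zeros((3,3));b=np.zeros(3)
    for p,uv in obs:
        c,d=ray(p,uv);d/=np.linalg.norm(d);P=np.eye(3)-np.outer(d,d);A+=P;b+=P@c
    return np.linalg.solve(A,b)
E
python3 - <<'E'
from fit import *
T=snapshot("top");S_=snapshot("scene")
print("box corner",tri([(T,(494,232)),(S_,(103,261.3))]))
a=cv2.resize(T["frame"][128:230,180:290],None,fx=7,fy=5.8,interpolation=cv2.INTER_CUBIC)
a=cv2.resize(T["frame"][130:230,180:290],(770,600),interpolation=cv2.INTER_CUBIC) if 0 else cv2.resize(T["frame"][130:230,180:290],None,fx=6,fy=6,interpolation=cv2.INTER_CUBIC)
b=cv2.resize(S_["frame"][145:230,325:445],None,fx=6,fy=6,interpolation=cv2.INTER_CUBIC)
cv2.imwrite("pics/tt.png",a);cv2.imwrite("pics/ts.png",b)
for n,p in(("top",T),("scene",S_)): print(n,[(d["score"],d["rect"],int(d["region"].sum())) for d in masks_of(p,"tray")])
E
```

```text
box corner [ 412.14384804 -452.74285276   58.60951746]
top [(0.68, [181.1, 136.5, 287.2, 228.9], 6537)]
scene [(0.84, [328.6, 150.4, 433.3, 229.5], 4831)]
```

View pics/tt.png

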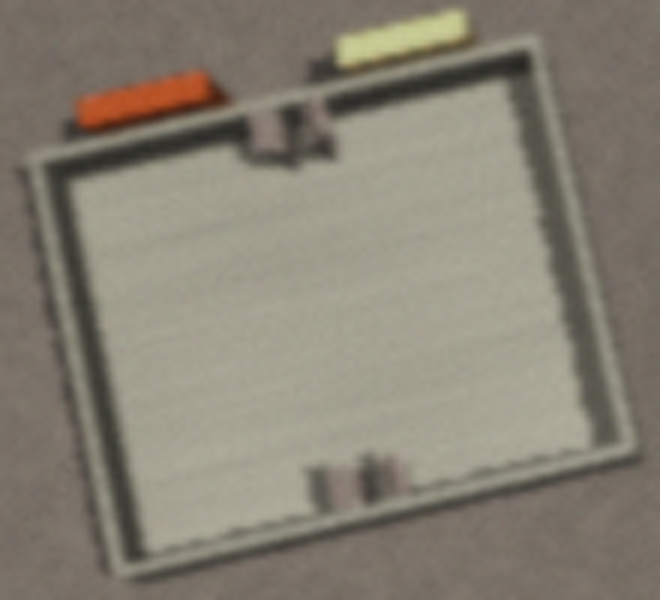

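View pics/ts.png

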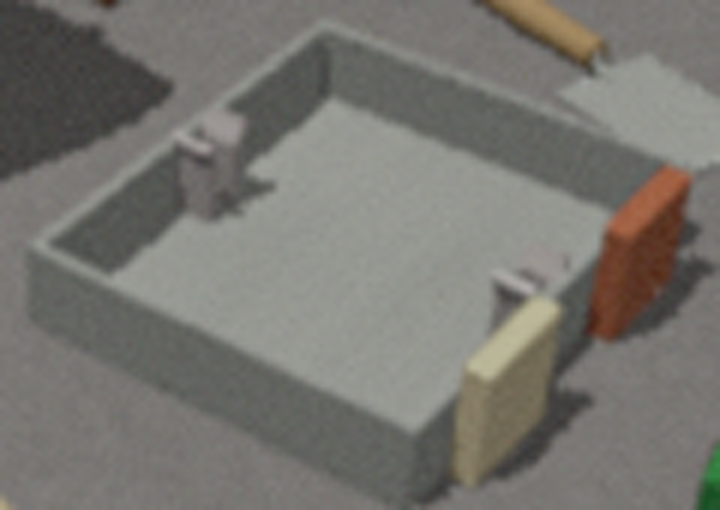

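```bash
cat >> h.py <<'E'
from scipy.spatial.transform import Rotation
def quat(psi):  # tool down, fingers close along world angle psi; half turn chosen for the lesser wrist travel
    best=None
    for a in(psi,psi+np.pi):
        y=np.array([np.cos(a),np.sin(a),0]);z=np.array([0,0,-1.])
        yield Rotation.from_matrix(np.c_[np.cross(y,z),y,z]).as_quat()
def choose(pos,psi):
    c=[(q,inverse_kinematics(list(pos),list(q))) for q in quat(psi)]
    c=[(q,j) for q,j in c if j is not None]
    q0=state()["joint_positions"]
    return list(min(c,key=lambda k:abs(k[1][5]-q0[5])+(5 if abs(k[1][5])>3 else 0))[0])
E
cat > t.py <<'E'
from fit import *
from scipy.optimize import least_squares
T=snapshot("top");S_=snapshot("scene")
ct=lambda u,v:((u+.5)/6-.5+180,(v+.5)/6-.5+130)
cs=lambda u,v:((u+.5)/6-.5+325,(v+.5)/6-.5+145)
O=[(T,ct(25,160),(100,120)),(T,ct(542,37),(100,-120)),(T,ct(637,450),(-100,-120)),(T,ct(118,577),(-100,120)),
   (S_,cs(30,243),(-100,-120)),(S_,cs(325,20),(-100,120)),(S_,cs(416,434),(100,-120))]
def res(q,O):
    c,s=np.cos(q[2]),np.sin(q[2]);r=[]
    for p,uv,(x,y) in O: r+=list(np.array(proj(p,[q[0]+c*x-s*y,q[1]+s*x+c*y,45]))-uv)
    return r
for o in(O,O[:4],O[4:]):
    r=least_squares(res,[530,250,.2],x_scale=[1,1,.01],args=(o,));print(np.round(r.x,3),np.round(r.fun,1))
    if o is O: t=r.x
c,s=np.cos(t[2]),np.sin(t[2])
for x in(-85,85):
    X=[t[0]+c*x,t[1]+s*x,50];a=proj(T,X);b=proj(S_,X)
    print("groove in crops",np.round(((np.array(a)-[180,130]+.5)*6-.5)),np.round(((np.array(b)-[325,145]+.5)*6-.5)))
print("box rim",at(T,(494,232),58),at(T,(492.5,155),58))
P=np.load("poses.npy",allow_pickle=True).item();P["tray"]=t;np.save("poses.npy",P,allow_pickle=True)
print(state()["time_s"],state()["ee_rot"])
for n in P:
  for q in quat(P[n][2]+np.pi/2): print(n,np.round(inverse_kinematics([P[n][0],P[n][1],60.],list(q)),2))
E
python3 t.py
```

```text
[5.32791e+02 2.44707e+02 2.71000e-01] [ 0.5 -0.8 -0.5 -0.4  0.2  0.5 -0.4  0.6 -0.2  0.4 -0.2 -0.1  0.2 -0.3]
[5.32706e+02 2.44560e+02 2.74000e-01] [ 0.5 -0.6 -0.6 -0.5  0.3  0.4 -0.2  0.7]
[5.33141e+02 2.44916e+02 2.66000e-01] [-0.2  0.3  0.2 -0.1  0.  -0.2]
groove in crops [369. 483.] [212. 128.]
groove in crops [289. 123.] [533. 265.]
box rim [ 412.02119908 -453.66528763   58.        ] [ 621.32208026 -456.4946142    58.        ]
2.1 [ 9.91832813e-01  1.27544775e-01 -1.26691517e-05 -1.85535098e-05]
tray [ 0.29  0.47 -0.22  0.89  0.    0.02]
tray [ 0.29  0.47 -0.22  0.89  0.   -3.12]
divider [-0.8   0.54 -0.07  0.96  0.   -0.94]
divider [-0.8   0.54 -0.07  0.96  0.    2.21]
sherd_body [-0.51  0.48 -0.2   0.9   0.    1.37]
sherd_body [-0.51  0.48 -0.2   0.9   0.   -1.77]
sherd_rim [-0.29  0.44 -0.27  0.86  0.   -0.77]
sherd_rim [-0.29  0.44 -0.27  0.86  0.    2.37]
bone_long [-0.33  0.24 -0.6   0.74  0.   -2.3 ]
bone_long [-0.33  0.24 -0.6   0.74  0.    0.84]
bone_short [-0.63  0.3  -0.51  0.77  0.   -1.01]
bone_short [-0.63  0.3  -0.51  0.77  0.    2.13]
```

```bash
sed -i 's/abs(k\[1\]\[5\]-q0\[5\])+(5 if abs(k\[1\]\[5\])>3 else 0)/abs(k[1][5])/' h.py
python3 - <<'E'
from fit import *
P=np.load("poses.npy",allow_pickle=True).item()
d=P["divider"]+[.8,-.2,0];d[2]=.134;t=P["tray"]
psi=d[2]+np.pi/2
q=choose((d[0],d[1],60),psi)
goto([d[0],d[1],130],q)
print(move_straight([d[0],d[1],52],velocity=80,contact_N=10),state()["eef_pos"])
clamp(60);s=state();print(s["finger_gap"],s["grip_force"],s["ft_force"])
move_straight([d[0],d[1],150],velocity=120)
s=state();print(s["finger_gap"],s["ft_force"],s["time_s"])
q=choose((t[0],t[1],130),t[2]+np.pi/2)
goto([t[0],t[1],150],q)
s=state();print(s["finger_gap"],s["eef_pos"],s["ft_force"],s["time_s"])
T=snapshot("top");S_=snapshot("scene")
cv2.imwrite("pics/ht.png",np.vstack([cv2.resize(T["frame"][130:230,180:290],None,fx=6,fy=6,interpolation=cv2.INTER_CUBIC)]))
cv2.imwrite("pics/hs.png",cv2.resize(S_["frame"][100:200,300:430],None,fx=6,fy=6,interpolation=cv2.INTER_CUBIC))
# divider pose in hand per view
for p in(T,S_):
    hsv=cv2.cvtColor(p["frame"],cv2.COLOR_BGR2HSV);ds=masks_of(p,"divider")
    print(len(ds),[(round(x["score"],2),x["rect"]) for x in ds[:2]])
E
```

```text
False [ 498.90504463 -398.97288869   52.51166931]
6.813779239608142 58.97696077823639 [-0.21321555 -0.00770705  1.96734276]
6.685599598651021 [-0.14815762 -0.31390951 -1.27788223] 6.9083
6.432198431235477 [533.20242219 244.02374686 149.94640711] [-0.4114397   0.3494431  -0.34971883] 9.2083
1 [(0.55, [223.2, 177.3, 237.5, 208.6])]
1 [(0.34, [117.8, 271.5, 178.7, 318.7])]
```

View pics/hs.png

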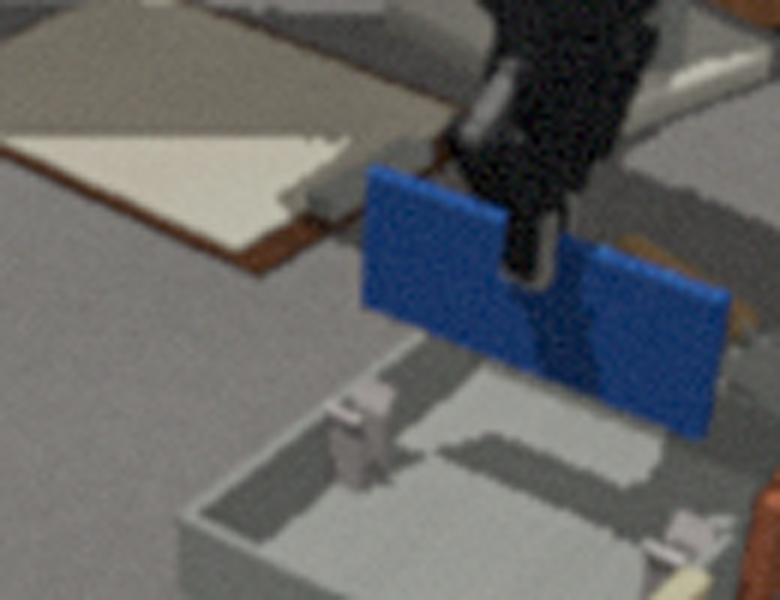

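```bash
python3 - <<'E'
from fit import *
P=np.load("poses.npy",allow_pickle=True).item();t=P["tray"]
S_=snapshot("scene");e=state();tc=e["eef_pos"];print(Rotation.from_quat(e["ee_rot"]).as_matrix()[:,1],t)
yaw=t[2];c,s=np.cos(yaw),np.sin(yaw)
for (u,v),x,z in(((363,305),-87,102.5),((703,437),87,102.5),((368,178),-87,172.5),((724,300),87,172.5)):
    uv=((u+.5)/6-.5+300,(v+.5)/6-.5+100)
    X=[tc[0]+c*x+s*4,tc[1]+s*x-c*4,z];w=at(S_,uv,z)-X
    print(x,z,"pix err",np.round(np.array(uv)-proj(S_,X),1),"local",np.round([c*w[0]+s*w[1],-s*w[0]+c*w[1]],1))
# edge-based rib search: unfold groove planes at z=51 in top view after arm gone is not possible now; print far/near groove in scene crop
for x in(-95,-75,75,95):
    X=[t[0]+c*x,t[1]+s*x,51];print(x,np.round((np.array(proj(S_,X))-[300,100]+.5)*6-.5))
E
cat > /dev/null
```

```text
[-2.67054744e-01  9.63681360e-01 -1.39281208e-05] [5.32790933e+02 2.44706578e+02 2.70915278e-01]
-87 102.5 pix err [ 0.8 -0.1] local [1.5 1.7]
87 102.5 pix err [ 0.6 -0.9] local [-0.8  4.6]
-87 172.5 pix err [0.4 1.5] local [ 5.3 -5.7]
87 172.5 pix err [ 0.1 -0. ] local [0.1 0.2]
-95 [345. 389.]
-75 [380. 403.]
75 [663. 524.]
95 [704. 542.]
```

View pics/ht.png

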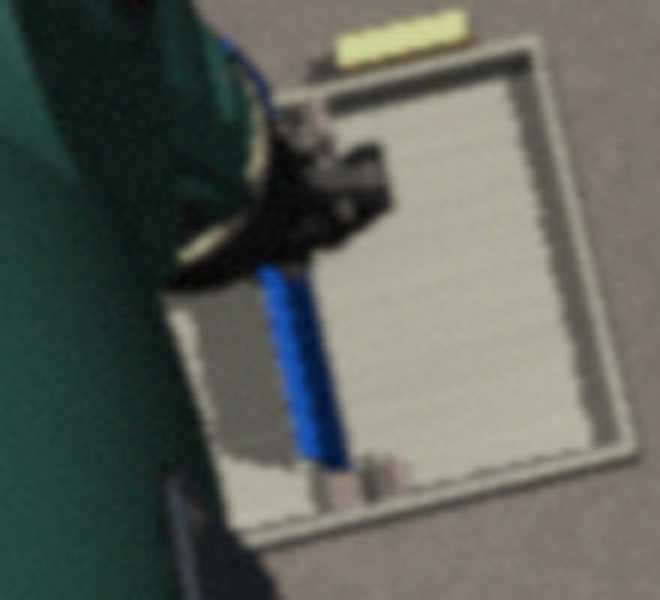

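```bash
python3 - <<'E'
from h import *
P=np.load("poses.npy",allow_pickle=True).item();t=P["tray"];t[2]=.266;np.save("poses.npy",P,allow_pickle=True)
x,y=t[0]+0,t[1]-.5
q=choose((x,y,130),t[2]+np.pi/2)
move_straight([x,y,112],q,velocity=100)
for z in(100,90,75,60,53):
    h=move_straight([x,y,z],q,velocity=50,contact_N=15)
    s=state();print(z,h,np.round(s["eef_pos"],2),np.round(s["ft_force"],1),np.round(s["moment"],2),round(s["finger_gap"],2))
    if h: break
S_=snapshot("scene");cv2.imwrite("pics/hs2.png",cv2.resize(S_["frame"][120:225,310:440],None,fx=5.5,fy=5.5,interpolation=cv2.INTER_CUBIC));print(s["time_s"])
E
```

```text
100 False [532.66 244.17  99.81] [ 0.3  0.2 -0.8] [ 0.   -0.04  0.02] 6.73
90 False [532.54 244.15  89.62] [-0.6  1.  -0.3] [ 0.02  0.04 -0.  ] 6.79
75 False [532.6  244.14  74.7 ] [-0.1 -0.  -1.1] [-0.01 -0.05  0.04] 6.37
60 False [532.61 244.14  59.7 ] [-0.1  0.7 -0.1] [ 0.   -0.   -0.01] 6.81
53 False [532.62 244.15  52.75] [-0.3  1.  -1.1] [ 0.01 -0.01  0.03] 6.58
11.925
```

```bash
python3 - <<'E'
from h import *
p=state()["eef_pos"]
print(move_straight([p[0],p[1],48],velocity=20,contact_N=8))
s=state();print(s["eef_pos"],s["ft_force"])
gripper_open()
move_straight([p[0],p[1],160],velocity=150)
goto([450,-20,200],choose((450,-20,200),1.5))
T=snapshot("top");S_=snapshot("scene")
a=cv2.resize(T["frame"][130:230,180:290],None,fx=3.6,fy=3.6,interpolation=cv2.INTER_CUBIC);b=cv2.resize(S_["frame"][135:235,320:440],None,fx=3.3,fy=3.6,interpolation=cv2.INTER_CUBIC)
cv2.imwrite("pics/home.png",np.hstack([a,b]));print(s["time_s"],state()["time_s"])
E
```

```text
True
[532.87354946 244.28416925  52.11069293] [-2.54393519 -0.52314131  9.04246244]
12.1833 14.975
```

View pics/home.png

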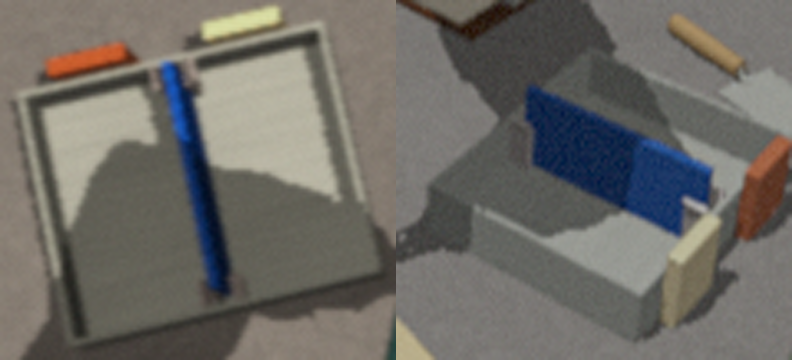

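The divider is home. In the left panel it runs between both rib pairs from (168,68) to (220,290), with its top well below its earlier height. Next are the finds.

```bash
cat > pp.py <<'E'
from h import *
P=np.load("poses.npy",allow_pickle=True).item();t=P["tray"]
def L(x,y): c,s=np.cos(t[2]),np.sin(t[2]);return t[0]+c*x-s*y,t[1]-.5+s*x+c*y
def pick(x,y,psi,z,wmin):
    q=choose((x,y,60),psi);goto([x,y,100],q)
    h=move_straight([x,y,z],q,velocity=110,contact_N=12)
    clamp(35);g=state()["finger_gap"];print("pick contact",h,np.round(state()["eef_pos"],1),"gap",round(g,1))
    assert not h and g>wmin
    move_straight([x,y,130],q,velocity=200);g=state()["finger_gap"];print("gap",round(g,1));assert g>wmin
def place(lx,ly,z):
    x,y=L(lx,ly);q=choose((x,y,100),t[2]);goto([x,y,130],q);print("gap",round(state()["finger_gap"],1))
    move_straight([x,y,z+12],q,velocity=150)
    h=move_straight([x,y,z-1.5],q,velocity=30,contact_N=4);print("set",h,np.round(state()["eef_pos"],1))
    gripper_open();move_straight([x,y,140],q,velocity=250);print("t",state()["time_s"])
E
python3 - <<'E'
from pp import *
pick(560,-82.5,P["sherd_rim"][2],5,30)
place(34,60,10)
E
```

```text
pick contact False [560.2 -82.6   5.4] gap 39.4
gap 38.6
gap 38.9
set True [550.  311.2  10.4]
t 22.5833
```

```bash
python3 - <<'E'
from pp import *
pick(555,-215.3,P["sherd_body"][2],5,30)
place(-34,60,10)
b=P["bone_long"];pick(b[0],b[1],b[2]+np.pi/2,3,8)
place(34,-60,8)
b=P["bone_short"];pick(b[0],b[1],b[2]+np.pi/2,2.5,7)
place(-34,-60,7.5)
goto([450,-150,250],choose((450,-150,250),1.5))
T=snapshot("top");S_=snapshot("scene")
a=cv2.resize(T["frame"][110:260,170:440],None,fx=2.9,fy=2.9,interpolation=cv2.INTER_CUBIC);b=cv2.resize(S_["frame"][135:270,230:500],None,fx=2.9,fy=2.2,interpolation=cv2.INTER_CUBIC)
cv2.imwrite("pics/end.png",np.vstack([a[:300],b]));print(state()["time_s"])
E
```

```text
pick contact False [ 555.2 -215.3    5.5] gap 38.8
gap 38.8
gap 38.8
set True [484.5 293.3  10.4]
t 31.1083
pick contact False [425.2 -58.7   3.1] gap 12.2
gap 12.5
gap 12.2
set True [581.5 195.3   8. ]
t 39.3917
pick contact False [ 422.6 -205.8    2.6] gap 10.4
gap 10.6
gap 10.4
set True [516.  177.4   7.4]
t 48.8917
50.6583
```

View pics/end.png

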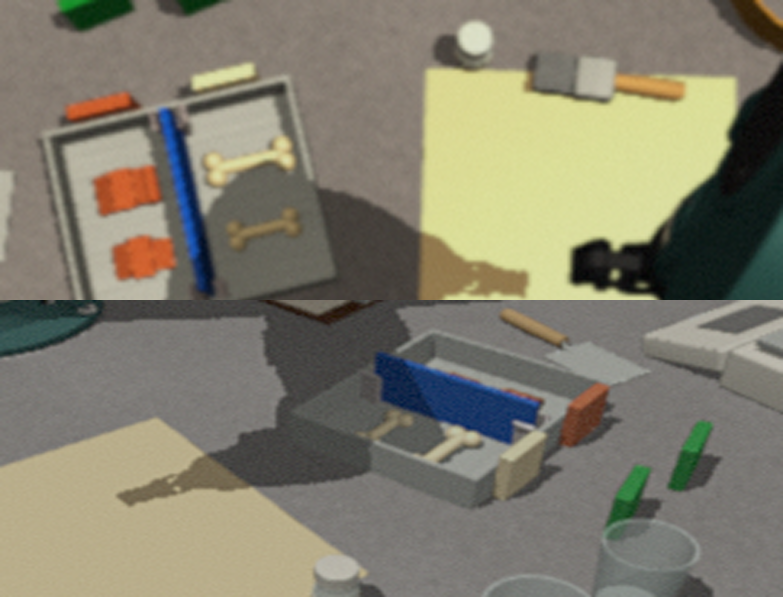

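Both sherds, at (125,188) and (145,257), lie on the terracotta-tag side. Both bones, at (248,160) and (263,230), lie on the cream-tag side. The divider is seated, and the jar and brush have not moved.

```bash
python3 -c "
from station import *
print(finish_job())"
```

```text
the job is handed in; nothing more can be done
None
```

The job is handed in at about 51 s: the divider is fully home in the tray, both sherds are in the terracotta-tag compartment, both bones are in the cream-tag one, and the jar, brush and spatula were left where they were.

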